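# Fit the mixing cup into the inclined drive of a dental bench mixer

### The job

Fit the teal mixing cup into the tilted steel drive cup of the bench mixer, teeth first, turning it gently until its foot drops between the drive dogs and the cup sits fully home, with its collar flat on the drive cup's rim; never ram it. Leave it there, let go, and leave everything else on the bench where it is.

Things in the scene. Friction and masses are not known exactly. Their poses are not given: they have to be found in the camera images.
- mixing_cup: teal plastic mixing cup, 110 mm tall, 0.14-0.28 kg, upright and empty on the bench. Origin: centre under its foot; z: its axis, up out of the mouth. 0-10 mm up: foot of four teeth 90 degrees apart, on x, -x, y, -y (12 mm wide, 12 to 21 mm off the axis); 10-74 mm: tapered body, outside radius 21.9 to 29.5 mm (7 degrees); 74-110 mm: straight collar, the place to grip
- cup_shoulder (a point): on the mixing cup's axis, 74 mm above its foot, level with the flat underside of the collar, which comes to rest on the drive cup's rim. The ribbed collar above it is 68 mm in outside diameter, 36 mm tall, wall 3.5-6 mm
- mixer: white bench mixer, fixed, housing 210 x 170 x 150 mm; origin: centre of its underside; front (-x) carries the switch and speed knob
- mixer_head: inclined head of the mixer, with the open steel drive cup. Origin: centre of the drive cup's mouth, in its rim plane, 178 mm above the bench; z: the drive axis, out of the mouth, 30 degrees off vertical towards the mixer's front; this frame does not turn with the drive. Rim 77 mm outside diameter; bore radius 31 mm at the rim, tapering (7 degrees) to 22 mm at the floor, 75.5 mm deep
- drive_floor (a point): on the drive axis, at the floor of the drive cup. Round it stand four black dogs 90 degrees apart (7.5 mm wide, 10 mm high, 14 to 21 mm off the axis), at an angle that differs each time and is not reported. Teeth on dogs, the cup rides 8.5 mm high; teeth between dogs (11 degrees of play in each 90) it goes home, with 1.5 mm radial play. The drive turns only above 0.6 N m
- rinse_cup: white tapered rinse cup, 70 mm diameter, 86 mm tall, upright; origin under its centre; a bystander
- jar: amber jar with blue cap, 60 mm diameter, 85 mm tall; origin under its centre; a bystander
- denture_model: denture model on an ivory base, 52 x 64 x 33 mm; origin under its centre; a bystander
- spatula: green-handled steel spatula lying flat, 220 mm long; origin near its middle; a bystander
- glasses: black spectacles, 135 x 135 x 37 mm; origin under the bridge; a bystander
- handpiece: steel handpiece lying flat, 140 mm long; origin under its middle; a bystander

How it is judged:
At the end, for the whole second after the job is handed in: The mixing cup is at rest fully home in the drive cup: its shoulder within 3 mm of the rim plane along the drive axis and within 4.5 mm of the mouth's centre, its axis within 0.05 rad of the drive axis (z of cup_shoulder in the frame of mixer_head below 0.003 m and distance between cup_shoulder and mixer_head below 0.0045 m and angle between the z axis of mixing_cup and the z axis of mixer_head, either way round below 0.05 rad and linear speed of mixing_cup below 0.02 m/s and angular speed of mixing_cup below 0.2 rad/s); the robot touches nothing.
It fails at once if the mixing cup is rammed against the mixer (contact forces on its drive cup add up to more than 90 N) (contact force between mixing_cup and mixer_head above 90 N).
It fails at once if a bystander is moved more than 30 mm (distance of any of rinse_cup, jar, denture_model, spatula, glasses, handpiece from where it was at the start of the episode above 0.03 m).
It also fails if it takes over 67 s, if anything falls off the work surface, if the arm or the gripper's body presses on something with over 40 N, if the wrist force passes 120 N, or if a joint passes its speed limit or range.

### The arm

A 7-joint arm with a two-finger parallel gripper is mounted at the origin on the work surface. World frame = base frame: x ahead of the robot, y to its left, z up, the work surface at z = 0. Lengths are in m, angles in rad, forces in N, time in s.
With the tool pointing down it reaches from about 0.4 to 0.85 m from the base axis. Payload 4.5 kg.
Tool frame: the origin (TCP) lies midway between the tips of the shut fingers; the grasp point (between the pads) lies 19 mm behind it (arm.tcp_to_grasp is the distance from the TCP to the grasp point, in m); z points along the fingers, y is the line along which they close (so a half turn about z gives the same grasp; the last joint's range is limited). The gripper opens to 88 mm and grips with 3 to 60 N. Pads are 18 mm wide; open, the fingers measure 123 mm over their backs; the gripper's body (75 mm by 187 mm) begins 45 mm behind the grasp point.
Start: joints at [1.271, 0.689, -0.195, 1.565, 0.157, 0.902, -0.215], TCP at [0.205, -0.591, 0.239] pointing down, gripper open.
Joint ranges: [-3.01, 3.01], [-0.46, 2.08], [-1.47, 1.51], [0.13, 2.56], [-1, 4.14], [0.04, 2.09], [-2.66, 2.66]. Speed limits (rad/s): [2.57, 2.57, 3.14, 3.14, 3.14, 3.14, 3.14].

### API

Orientations are given as a unit quaternion [w, x, y, z].
In Python, from workcell import arm, imaging gives the robot as it stands.
- The arm moves only by the tool step_arm, never from a script. Its argument "rows" is a list that holds one entry, the list of rows, each a list of 7 numbers: the turn, a rotation vector about the tool's x, y, z in rad, then the shift along the tool's x, y, z in cm, then the finger opening in cm, from 0 to 8.81. A call has 1 to 12 rows; each row is the pose to reach, as a shift and turn from the pose commanded when the call began, along the tool's axes at that moment; what a row does not reach only later rows make up. A row lasts 1/8 s, in which the tool goes at most 62.5 mm and 10.7 degrees, less where a joint would pass 70% of its speed; a pose out of reach is approached as far as the arm can. A call with a gripper value outside its range is refused whole. The fingers move at their own pace and stop on an object; "squeeze" is the grip in N (left out, the last holds). Time passes only in rows, so rows that repeat a pose let the fingers close. It gives the time, the measured TCP pose, the force, the opening and the grip force at its end, in the units of the state.
- arm.sense(): the state, without advancing time (a new reading comes with each control period).
- imaging.grab_frame(name): name is "side" or "top" or "wrist"; returns a dict with "frame" (420x560x3 uint8, red, green, blue), "range_z" (420x560 float32, m along the optical axis (not along the pixel's ray), 0 where there is no reading), "fx", "fy", "cx", "cy" (pixels), "position" and "rotation" of the camera in the world. Camera axes: x right, y up, looking along -z (the intrinsics and any distortion apply to the point x, -y, -z); pixel columns grow to the right and rows downward; lengths in m; the calibration is good to about 2 mm. The wrist camera is an equidistant fisheye: a pixel r from the principal point sees the ray r / f radians off the axis. A picture is of the moment at which its call begins.
- arm.finish_job(): hands the job in; it is judged then, once.
The state is a dict: "time": time; "q": joint angles; "joint_vel": joint speeds; "joint_efforts": joint torques, N m; "position": TCP position; "orientation": TCP orientation; "force": force on the tool from outside, world axes, zero at the start; "wrist_torque": the same for the moment, N m; "finger_gap": finger opening in m; "finger_force": force on a finger pad.
Only numpy, scipy, OpenCV 4.12 (cv2) and the standard library are available. Lean on these libraries where they do the work, as an engineer would, in place of code of your own. Each camera call takes 0.05 s, during which the arm holds its last target. There are 200 camera calls.

## Working session

There is one attempt and no reset: what is moved stays moved. The work goes in short steps, Python scripts to look and compute and a tool call to move; the robot and the scene stay as the last step left them, time stands still between calls to the robot, and variables do not carry over. Pictures are saved under pics/ and viewed, at most 10 in all, crops included, and the job is handed in when it is done.

Besides the shell and the picture viewer there is one more tool, called after "Request:" by a JSON object that holds its "api" and its "payload", one argument or row to a line. step_arm: Moves the arm, as the interface text tells. Its arguments: {"type":"object","properties":{"rows":{"type":"array"},"squeeze":{"type":"number"}},"required":["rows"]}

```bash
mkdir -p pics
cat > h.py <<'E'
import numpy as np, cv2
from workcell import arm, imaging
from scipy.spatial.transform import Rotation as R
def grab(n):
    d=imaging.grab_frame(n); return d
def rot(d):
    r=np.array(d["rotation"],float)
    return r if r.shape==(3,3) else R.from_quat(r,scalar_first=True).as_matrix()
def cloud(d):
    z=d["range_z"]; v,u=np.mgrid[:z.shape[0],:z.shape[1]]
    P=np.stack([(u-d["cx"])/d["fx"]*z,-(v-d["cy"])/d["fy"]*z,-z],-1)
    W=P@rot(d).T+np.array(d["position"]); W[z<=0]=np.nan
    return W
E
python3 - <<'E'
from h import *
print(arm.sense())
for n in("side","top"):
    d=grab(n); np.save(n+".npy",cloud(d)); np.save(n+"_im.npy",d["frame"]); cv2.imwrite(f"pics/{n}0.png",d["frame"][...,::-1])
    print(n,d["position"],d["rotation"],[k for k in d], d["fx"],d["cx"],d["cy"])
E
```

```text
{'time': 0.0, 'q': array([ 1.27076771,  0.68996322, -0.19450103,  1.56634864,  0.15729463,
        0.90251091, -0.21510421]), 'joint_vel': array([-9.78064914e-04, -1.26667643e-03, -5.46175244e-04,  1.48651440e-03,
        6.45194795e-04,  5.78411903e-05,  1.92271087e-03]), 'joint_efforts': array([ 1.66017999e-04, -5.27568305e+01, -1.26660537e+00, -1.53429508e+01,
       -5.25419740e-02,  6.42418177e-03,  1.45852537e-04]), 'position': array([ 0.20452609, -0.58991173,  0.23792144]), 'orientation': array([-8.92627898e-04,  9.86096099e-01,  1.66173518e-01, -2.22343751e-04]), 'force': array([-0.16177503, -0.11792153, -0.04475188]), 'wrist_torque': array([ 0.00688386, -0.01226976, -0.00307305]), 'finger_force': 0.0, 'finger_gap': 0.08772875431775225}
side [0.46657569 0.82083831 0.84846502] [-0.00734268 -0.00913988  0.39857186  0.91706217] ['frame', 'range_z', 'fx', 'fy', 'cx', 'cy', 'position', 'rotation'] 378.9884522555497 275.87696145780444 208.877067974394
top [0.39159738 0.03603084 1.33174352] [-0.6998264  -0.03216235  0.01597917  0.7134096 ] ['frame', 'range_z', 'fx', 'fy', 'cx', 'cy', 'position', 'rotation'] 429.8323957559921 278.63888057466556 202.09830838821787
```

View pics/top0.png

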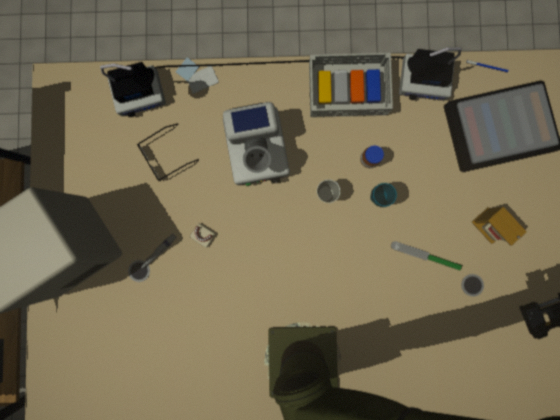

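View pics/side0.png

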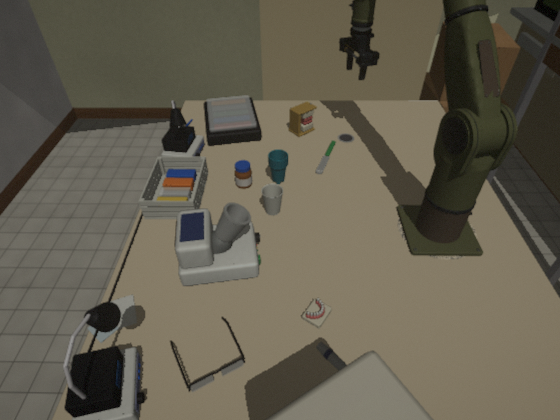

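The top view shows the mixer's drive cup at about (256,157), the teal cup at (383,195), the rinse cup at (329,191) and the jar at (373,155). Next I measure them from depth.

```bash
cat > m.py <<'E'
from h import *
from scipy.optimize import least_squares
T=np.load("top.npy");S=np.load("side.npy");ti=np.load("top_im.npy");si=np.load("side_im.npy")
def circ(P,r=None):
    f=(lambda p:np.hypot(P[:,0]-p[0],P[:,1]-p[1])-(p[2] if r is None else r))
    s=least_squares(f,[*P[:,:2].mean(0),.03],loss="soft_l1",f_scale=.002); return s.x,np.sqrt((s.fun**2).mean()),len(P)
for nm,W,I in(("top",T,ti),("side",S,si)):
    hsv=cv2.cvtColor(I,cv2.COLOR_RGB2HSV); 
    if nm=="top": print("hsv cup",hsv[205,383],hsv[190,395],W[195,383])
    m=(hsv[...,0]>80)&(hsv[...,0]<105)&(hsv[...,1]>100)&(W[...,2]>.09)&(W[...,2]<.125)
    n,l,st,c=cv2.connectedComponentsWithStats(m.astype(np.uint8))
    for i in range(1,n):
        if st[i,4]>20: P=W[l==i]; print(nm,c[i],P.mean(0),P.max(0),P.min(0)); print(circ(P[P[:,2]>.103]) if (P[:,2]>.103).sum()>5 else '')
# bench level, mixer
print("bench z",np.nanmedian(T[250:300,180:250,2]),np.nanmedian(S[250:300,280:320,2]))
c0=T[157,256]; print("head px",c0,T[144:172:3,256].round(3).tolist())
for nm,W in(("top",T),("side",S)):
    # rim: points with z .15.. .2 near head
    P=W.reshape(-1,3); P=P[np.isfinite(P[:,0])]
    k=(np.hypot(*(P[:,:2]-T[157,256,:2]).T)<.06)&(P[:,2]>.1)&(P[:,2]<.23); P=P[k]; print(nm,len(P),P.max(0),P.min(0))
    np.save("head_"+nm+".npy",P)
E
python3 m.py
python3 - <<'E'
import sys;sys.path.insert(0,'.')
import numpy as np,cv2
I=np.load("top_im.npy")[90:220,215:415]; J=np.load("side_im.npy")[140:290,165:315]
a=cv2.resize(I[...,::-1],(800,520));a=cv2.convertScaleAbs(a,alpha=1.5)
cv2.imwrite("pics/c1.png",a)
E
```

```text
hsv cup [90 93 63] [92 96 72] [ 0.4959602  -0.25109004  0.02875856]
top [393.54545455 191.5       ] [ 0.49904256 -0.26393718  0.10731046] [ 0.51773599 -0.25145219  0.11130648] [ 0.47768566 -0.2687052   0.09986709]
(array([ 0.49077011, -0.23806517,  0.0298485 ]), np.float64(0.0009868471288229264), 20)
side [278.20359281 157.34730539] [ 0.48881953 -0.23621284  0.10092689] [ 0.52043473 -0.20350469  0.11249345] [ 0.45896289 -0.27616262  0.09034222]
(array([ 0.49098113, -0.23871567,  0.03163688]), np.float64(0.0016258952173570582), 65)
bench z -0.00020417318598942025 -4.61042137019918e-05
head px [0.60740972 0.12634374 0.10418068] [[0.632, 0.121, 0.171], [0.618, 0.119, 0.197], [0.625, 0.125, 0.117], [0.618, 0.126, 0.11], [0.611, 0.126, 0.102], [0.601, 0.126, 0.107], [0.59, 0.125, 0.12], [0.579, 0.124, 0.138], [0.568, 0.123, 0.154], [0.558, 0.123, 0.163]]
top 828 [0.66646304 0.16101421 0.19875104] [0.55579366 0.08278586 0.10012973]
side 1066 [0.66672035 0.15927926 0.19749383] [0.55589117 0.07605068 0.10007413]
```

View pics/c1.png

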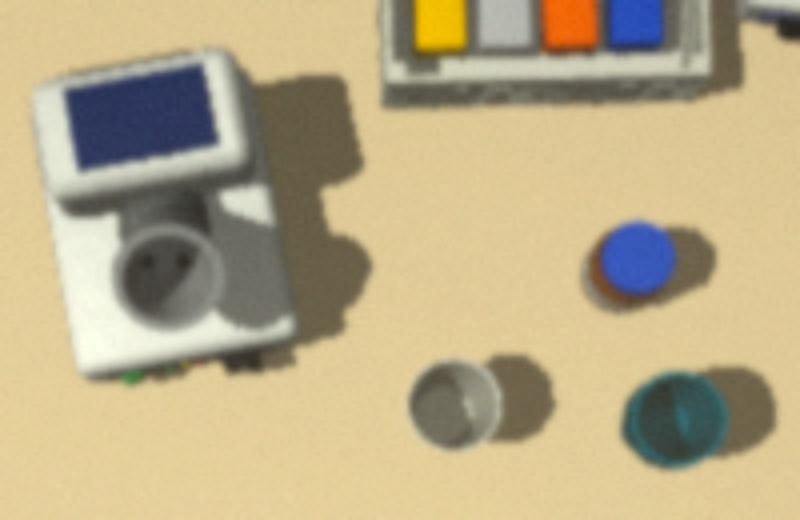

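```bash
cat > f.py <<'E'
from h import *
from scipy.optimize import least_squares
def frame(p):
    x,y,yaw=p[:3]; 
    return np.array([x,y,.178]), (R.from_euler('z',yaw)*R.from_euler('y',-np.radians(30))).as_matrix()
for use in(("top",),("side",),("top","side")):
    P=np.concatenate([np.load(f"head_{n}.npy") for n in use])
    def dist(p):
        c,M=frame(p); Q=(P-c)@M; r=np.hypot(Q[:,0],Q[:,1]); z=Q[:,2]
        dz=np.where((r>.031)&(r<.0385),abs(z),9)
        db=np.where((z<.0)&(z>-.072),abs(r-(.031+np.tan(np.radians(7))*z))*np.cos(.122),9)
        do=np.where((z<0)&(z>-.015),abs(r-.0385),9)
        df=np.where(r<.022,abs(z+.0755),9)
        return np.minimum(np.minimum(np.minimum(dz,db),df),np.minimum(do,.008))
    s=least_squares(dist,[.605,.122,np.radians(13)],loss="soft_l1",f_scale=.002,diff_step=1e-3)
    best=min((least_squares(dist,[.605+a,.122+b,np.radians(13)],loss="soft_l1",f_scale=.001,diff_step=1e-4) for a in(-.006,0,.006) for b in(-.006,0,.006)),key=lambda s:s.cost)
    print(use,best.x[:2],np.degrees(best.x[2]),best.cost,np.median(best.fun),(best.fun<.004).sum(),len(P))
E
python3 f.py
```

```text
('top',) [0.58794943 0.11949796] 10.868019810501519 0.0019673119290168455 0.0015272240640441547 575 828
('side',) [0.59107775 0.12090447] 16.502830126045 0.0029195772413819995 0.0026445996998064303 705 1066
('top', 'side') [0.58925912 0.11952079] 15.374692266055675 0.005269872464927066 0.0028072995258483016 1232 1894
```

```bash
cat >> h.py <<'E'
def pose():
    s=arm.sense(); return np.array(s["position"]),R.from_quat(s["orientation"],scalar_first=True)
def move(p,Rt=None):
    p0,R0=pose(); Rt=Rt or R0
    rv=(R0.inv()*Rt).as_rotvec(); sh=R0.inv().apply(np.array(p)-p0)*100
    print("turn",rv.round(3),"deg",np.degrees(np.linalg.norm(rv)).round(1),"shift cm",sh.round(2))
def tooldown(yaw): return R.from_euler('z',yaw)*R.from_euler('x',np.pi)
E
python3 -c "
from h import *
move([.491,-.238,.19],tooldown(np.radians(19.1)))"
```

```text
turn [-0.002  0.     0.001] deg 0.1 shift cm [ 38.6  -23.86   4.83]
```

Request:
{"api": "step_arm", "payload": {
  "rows": [
    [[0, 0, 0, 4, -2.5, 0.4, 8.8], [0, 0, 0, 9, -5.5, 1, 8.8], [0, 0, 0, 14, -8.6, 1.6, 8.8], [0, 0, 0, 19, -11.7, 2.3, 8.8], [0, 0, 0, 24, -14.8, 3, 8.8], [0, 0, 0, 29, -17.9, 3.7, 8.8], [0, 0, 0, 33.5, -20.7, 4.2, 8.8], [0, 0, 0, 36.8, -22.8, 4.6, 8.8], [0, 0, 0, 38.6, -23.86, 4.83, 8.8], [0, 0, 0, 38.6, -23.86, 4.83, 8.8]]
  ]
}}

```text
time: 1.35
position: [0.4922, -0.2367, 0.19]
orientation: [-0.001, 0.986, 0.168, 0.0]
force: [-0.3, 0.3, 0.1]
finger_gap: 0.0877
finger_force: 0.0
```

```bash
python3 -c "
from h import *
move([.491,-.238,.079],tooldown(np.radians(19.1)))
d=grab('wrist');print(d['position'],rot(d).round(3),d['fx'],d['cx'],d['cy']);cv2.imwrite('pics/w1.png',d['frame'][...,::-1])"
```

```text
turn [-0.001 -0.     0.004] deg 0.3 shift cm [-0.16  0.1  11.1 ]
[ 0.55860403 -0.2131059   0.33737638] [[ 0.331  0.906  0.264]
 [-0.944  0.318  0.091]
 [-0.001 -0.279  0.96 ]] 325.19226210127806 280.4441555438424 210.54217935572774
```

View pics/w1.png

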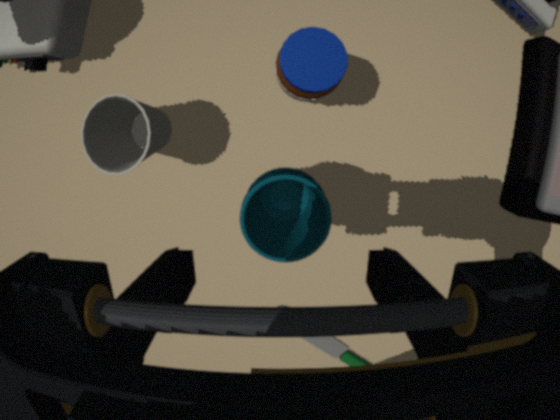

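The wrist view shows the cup at about (285,215), centred between the fingers, and the way down is clear.

Request:
{"api": "step_arm", "payload": {
  "rows": [
    [[0, 0, 0, -0.1, 0.1, 3, 8.8], [0, 0, 0, -0.16, 0.1, 7, 8.8], [0, 0, 0, -0.16, 0.1, 10, 8.8], [0, 0, 0, -0.16, 0.1, 11.1, 8.8], [0, 0, 0, -0.16, 0.1, 11.1, 8.8], [0, 0, 0, -0.16, 0.1, 11.1, 6], [0, 0, 0, -0.16, 0.1, 11.1, 6], [0, 0, 0, -0.16, 0.1, 11.1, 6], [0, 0, 0, -0.16, 0.1, 11.1, 6], [0, 0, 0, -0.16, 0.1, 11.1, 6]]
  ],
  "squeeze": 25
}}

```text
time: 2.65
position: [0.4909, -0.2405, 0.0804]
orientation: [0.001, 0.986, 0.166, 0.001]
force: [-0.6, 0.4, 6.9]
finger_gap: 0.068
finger_force: 25.0
```

Request:
{"api": "step_arm", "payload": {
  "rows": [
    [[0, 0, 0, 0, 0, -1, 6], [0, 0, 0, 0, 0, -4, 6], [0, 0, 0, 0, 0, -9, 6], [0, 0, 0, 0, 0, -14, 6], [0, 0, 0, 0, 0, -19, 6], [0, 0, 0, 0, 0, -22, 6], [0, 0, 0, 0, 0, -22, 6]]
  ]
}}

```text
time: 3.52
position: [0.4911, -0.2404, 0.3017]
orientation: [0.001, 0.986, 0.166, 0.002]
force: [-0.7, 0.2, -3.2]
finger_gap: 0.0681
finger_force: 25.0
```

```bash
cat > g.py <<'E'
from h import *
from f import frame
c,M=frame([.5888,.1198,np.radians(13)])
print(arm.sense()["q"].round(2),arm.sense()["finger_gap"])
d=grab("top"); I=d["frame"]
for px in[(252.5,155),(260.75,154.5)]:
    ray=rot(d)@np.array([(px[0]-d["cx"])/d["fx"],-(px[1]-d["cy"])/d["fy"],-1]); o=np.array(d["position"])
    z=M[:,2]; t=(c-.066*z-o)@z/(ray@z); q=(o+t*ray-c)@M; print(px,q.round(4),np.degrees(np.arctan2(q[1],q[0])))
# preinsert: cup shoulder is .005 + along tool axis; TCP is 5 mm above shoulder
Rt=R.from_matrix(M)*R.from_euler('x',np.pi)
a=M[:,2]
pt=c+a*(.005+.115); print("target preinsert",pt)
move(pt,Rt)
E
python3 g.py; python3 -c "
from h import *
d=grab('side');I=d['frame'];cv2.imwrite('pics/s1.png',cv2.resize(I[60:200,200:360,::-1],(800,700))[:600])"
```

```text
('top',) [0.58794943 0.11949796] 10.868019810501519 0.0019673119290168455 0.0015272240640441547 575 828
('side',) [0.59107775 0.12090447] 16.502830126045 0.0029195772413819995 0.0026445996998064303 705 1066
('top', 'side') [0.58925912 0.11952079] 15.374692266055675 0.005269872464927066 0.0028072995258483016 1232 1894
[ 0.46  0.51 -0.14  1.73  0.09  0.91 -0.96] 0.06806422084424121
(252.5, 155) [-0.0088  0.0101 -0.066 ] 130.97122478216454
(260.75, 154.5) [-0.0134 -0.0131 -0.066 ] -135.7362007046032
target preinsert [0.5303378  0.10630294 0.28192305]
turn [-0.027  0.522  0.105] deg 30.6 shift cm [ 15.17 -31.39   1.77]
```

View pics/s1.png

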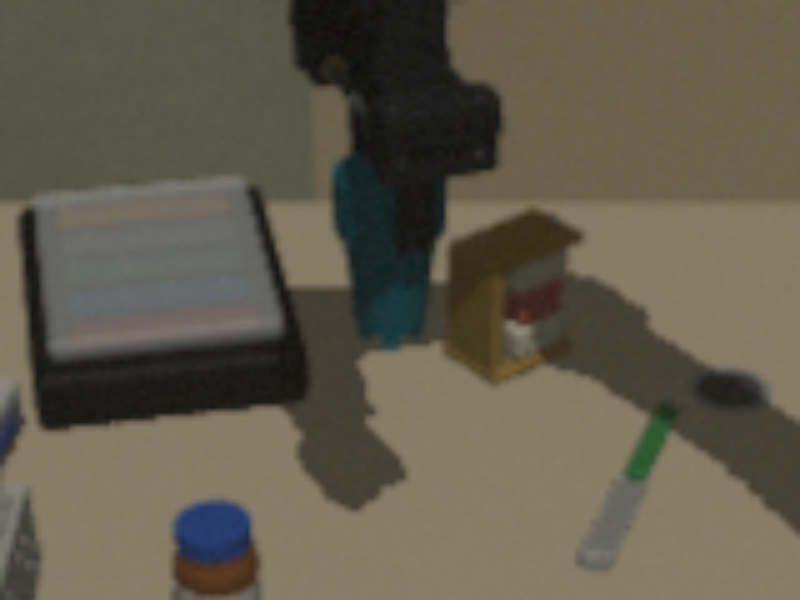

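The cup is held upright. A tooth at about (390,345) faces the side camera, so the teeth lie roughly along world x and y. I'll check the mixer's yaw while I'm at it.

Run:
```python
from h import *
T=np.load("top.npy");S=np.load("side.npy")
for W in(T,S):
    P=W.reshape(-1,3);P=P[np.isfinite(P[:,0])]
    P=P[(abs(P[:,0]-.63)<.16)&(abs(P[:,1]-.125)<.125)&(P[:,2]>.02)]
    h,e=np.histogram(P[:,2],np.arange(.02,.25,.01)); print(dict(zip(e.round(2),h)))
    for lo,hi in((.045,.085),(.135,.165),(.19,.25)):
        k=P[(P[:,2]>lo)&(P[:,2]<hi)]
        if len(k)>30: print(lo,cv2.minAreaRect((k[:,:2]*1000).astype(np.float32)),k.max(0).round(3))
```

```text
{np.float64(0.02): np.int64(21), np.float64(0.03): np.int64(10), np.float64(0.04): np.int64(61), np.float64(0.05): np.int64(124), np.float64(0.06): np.int64(1314), np.float64(0.07): np.int64(225), np.float64(0.08): np.int64(31), np.float64(0.09): np.int64(60), np.float64(0.1): np.int64(154), np.float64(0.11): np.int64(137), np.float64(0.12): np.int64(102), np.float64(0.13): np.int64(217), np.float64(0.14): np.int64(1230), np.float64(0.15): np.int64(384), np.float64(0.16): np.int64(109), np.float64(0.17): np.int64(60), np.float64(0.18): np.int64(61), np.float64(0.19): np.int64(58), np.float64(0.2): np.int64(0), np.float64(0.21): np.int64(0), np.float64(0.22): np.int64(0), np.float64(0.23): np.int64(0)}
0.045 ((640.2669677734375, 129.07522583007812), (222.5428924560547, 170.0962677001953), 9.554703712463379) [0.764 0.227 0.085]
0.135 ((651.9583129882812, 130.36520385742188), (196.66326904296875, 148.27761840820312), 9.724082946777344) [0.759 0.216 0.165]
0.19 ((612.5005493164062, 129.5618438720703), (18.31977081298828, 61.330135345458984), 20.78938865661621) [0.622 0.155 0.199]
{np.flo
[... 396 characters left out ...]
at64(0.14): np.int64(1277), np.float64(0.15): np.int64(308), np.float64(0.16): np.int64(177), np.float64(0.17): np.int64(128), np.float64(0.18): np.int64(87), np.float64(0.19): np.int64(50), np.float64(0.2): np.int64(0), np.float64(0.21): np.int64(0), np.float64(0.22): np.int64(0), np.float64(0.23): np.int64(0)}
0.045 ((644.5424194335938, 128.09828186035156), (227.0110321044922, 169.81674194335938), 10.102502822875977) [0.749 0.228 0.085]
0.135 ((653.0179443359375, 128.58114624023438), (197.17202758789062, 148.70616149902344), 10.245055198669434) [0.757 0.215 0.165]
0.19 ((616.4651489257812, 122.92430114746094), (12.96373176574707, 50.529415130615234), 12.389106750488281) [0.623 0.146 0.197]
```

Request:
{"api": "step_arm", "payload": {
  "rows": [
    [[0, 0.05, 0.01, 1.5, -3, 0, 6], [0, 0.12, 0.02, 3.5, -7.5, 0, 6], [0, 0.2, 0.03, 6, -12.5, 0, 6], [0, 0.28, 0.05, 8.5, -17.5, 0, 6], [-0.01, 0.36, 0.07, 11, -22.5, 0, 6], [-0.02, 0.44, 0.09, 13, -27, 0, 6], [-0.027, 0.5, 0.1, 14.5, -30, 0, 6], [-0.027, 0.522, 0.105, 15.17, -31.39, 0, 6], [-0.027, 0.522, 0.105, 15.17, -31.39, 0, 6], [-0.027, 0.522, 0.105, 15.17, -31.39, 0, 6]]
  ]
}}

```text
time: 4.88
position: [0.5295, 0.1065, 0.2992]
orientation: [-0.029, 0.961, 0.11, 0.252]
force: [0.6, -0.2, -1.7]
finger_gap: 0.0679
finger_force: 25.0
```

```bash
sed -i 's/^for use/Y=np.radians(9.9)\nfor use/; s/c,M=frame(p);/c,M=frame([p[0],p[1],Y]);/' f.py; python3 f.py
cat > t.py <<'E'
import sys
from h import *
C=np.array([.589,.1195,.178]); M=(R.from_euler('z',np.radians(9.9))*R.from_euler('y',-np.radians(30))).as_matrix()
def st(h=None,psi=0.):
    p,Rq=pose(); q=(p-C)@M; L=R.from_matrix(M).inv()*Rq*R.from_euler('x',np.pi)
    print("TCP in head frame mm",(q*1e3).round(1),"tilt/yaw deg",np.degrees(L.as_rotvec()).round(1), "F head",(np.array(arm.sense()["force"])@M).round(1),"T",(np.array(arm.sense()["wrist_torque"])@M).round(2),"t",round(arm.sense()["time"],2))
    if h is not None: move(C+M[:,2]*h/1e3,R.from_matrix(M)*R.from_euler('z',np.radians(psi))*R.from_euler('x',np.pi))
if __name__=="__main__": st(*map(float,sys.argv[1:]))
E
python3 t.py 100 0
```

```text
('top',) [0.58772139 0.11952259] 13.0 0.001962166349823318 0.001427683090578369 574 828
('side',) [0.59087929 0.1227417 ] 13.0 0.003127108706375131 0.0026266526042414955 669 1066
('top', 'side') [0.58821644 0.12096199] 13.0 0.005391068773725847 0.002827017969326892 1200 1894
TCP in head frame mm [  8.   -2.6 135.4] tilt/yaw deg [1.6 0.6 2.7] F head [-0.4 -0.3 -1.8] T [-0.08  0.68  0.05] t 4.88
turn [-0.028  0.01   0.048] deg 3.2 shift cm [-0.75 -0.19  3.55]
```

```bash
sed -i 's/.1195,.178/.1205,.178/' t.py; python3 t.py 90 5
```

```text
TCP in head frame mm [  7.8  -3.5 135.5] tilt/yaw deg [1.6 0.6 2.7] F head [-0.4 -0.3 -1.8] T [-0.08  0.68  0.05] t 4.88
turn [-0.028  0.009 -0.04 ] deg 2.8 shift cm [-0.72 -0.26  4.57]
```

Request:
{"api": "step_arm", "payload": {
  "rows": [
    [[-0.02, 0.005, -0.02, -0.5, -0.2, 1, 6], [-0.028, 0.009, -0.04, -0.72, -0.26, 2.5, 6], [-0.028, 0.009, -0.04, -0.72, -0.26, 4.2, 6], [-0.028, 0.009, -0.04, -0.72, -0.26, 4.57, 6], [-0.028, 0.009, -0.04, -0.72, -0.26, 4.57, 6], [-0.028, 0.009, -0.04, -0.72, -0.26, 4.57, 6]]
  ]
}}

```text
time: 5.62
position: [0.5531, 0.1136, 0.274]
orientation: [-0.01, 0.961, 0.125, 0.247]
force: [-0.1, 0.6, -1.3]
finger_gap: 0.0682
finger_force: 25.0
```

```bash
python3 t.py 40 5; python3 -c "
from h import *
a=grab('side')['frame'][150:290,160:320,::-1]; b=grab('top')['frame'][110:200,200:310,::-1]
cv2.imwrite('pics/s2.png',cv2.convertScaleAbs(np.hstack([cv2.resize(a,(400,350)),cv2.resize(b,(400,350))]),alpha=1.5))"
```

```text
TCP in head frame mm [ 16.3  -0.6 101.5] tilt/yaw deg [0.  1.4 4.9] F head [-0.7  0.6 -1.1] T [ 0.    0.62 -0.03] t 5.62
turn [-0.001  0.024 -0.001] deg 1.4 shift cm [-1.47 -0.19  6.18]
```

View pics/s2.png

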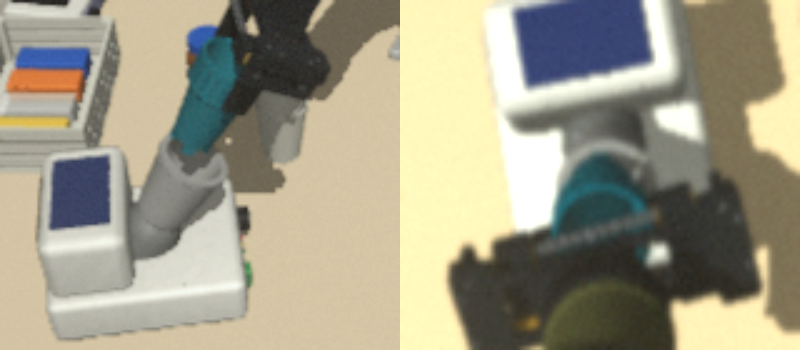

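The picture shows the cup's foot above the drive cup but towards its far side, which agrees with the measured +16 mm. The arm fell short of its target, so I'll check the joints.

```bash
python3 -c "
from h import *
s=arm.sense();print(s['q'].round(3),s['joint_vel'].round(3),s['joint_efforts'].round(1))"; python3 t.py 90 5
```

```text
[-0.381  0.43   0.079  2.195  1.034  0.043 -2.654] [-0.001 -0.007 -0.001 -0.005  0.002  0.    -0.   ] [ -0.  -36.6   1.5 -12.2   0.1  -0.9  -0. ]
TCP in head frame mm [ 17.   -0.6 101.9] tilt/yaw deg [0.  1.3 4.9] F head [-1.1 -0.1 -1.6] T [-0.01  0.65 -0.05] t 5.72
turn [-0.002  0.023 -0.001] deg 1.3 shift cm [-1.66 -0.2   1.22]
```

```bash
cat > k.py <<'E'
from h import *
from scipy.optimize import least_squares
import itertools
D=[([1.27076771,.68996322,-.19450103,1.56634864,.15729463,.90251091,-.21510421],[.20452609,-.58991173,.23792144],[-8.9e-4,.98609,.16617,-2e-4]),
([.46,.51,-.14,1.73,.09,.91,-.96],[.4911,-.2404,.3017],[.001,.986,.166,.002]),
([-.381,.43,.079,2.195,1.034,.043,-2.654],[.5531,.1136,.274],[-.01,.961,.125,.247])]
try: D.append((arm.sense()["q"],arm.sense()["position"],arm.sense()["orientation"]))
except Exception: pass
def fk(q,L,sg):
    h0,L1,L2,L3,a,b,g=L
    Rz=lambda t:R.from_euler('z',t); Ry=lambda t:R.from_euler('y',t)
    A=Rz(sg[0]*q[0])*Ry(q[1]); p=np.array([0,0,h0])
    A=A*Rz(sg[1]*q[2]); p=p+A.apply([a,0,L1]); A=A*Ry(q[3]); p=p+A.apply([b,0,L2])
    A=A*Rz(sg[2]*q[4])*Ry(q[5])*Rz(sg[3]*q[6]); p=p+A.apply([0,0,L3]); return p,A*Rz(g)
def res(L,sg):
    o=[]
    for q,p,w in D:
        a,A=fk(q,L,sg); o+=list((a-p)*5)+list((R.from_quat(w,scalar_first=True).inv()*A).as_rotvec())
    return np.array(o)
def fit():
    B=None
    for sg in itertools.product([-1,1],repeat=4):
        for g in(0,1.57,3.14,-1.57):
            s=least_squares(res,[.35,.4,.4,.25,0,0,g],args=(sg,))
            if B is None or s.cost<B[0]: B=(s.cost,s.x,sg,s.fun)
    return B
lo=np.array([-3.01,-.46,-1.47,.13,-1,.04,-2.66]);hi=np.array([3.01,2.08,1.51,2.56,4.14,2.09,2.66])
if __name__=="__main__":
    B=fit(); print(B[0],B[1].round(3),B[2],abs(B[3]).max())
    import t
    rng=np.random.default_rng(0)
    for h in(5,50,90,120):
      for psi in range(-90,181,30):
        p=t.C+t.M[:,2]*h/1e3; A=R.from_matrix(t.M)*R.from_euler('z',np.radians(psi))*R.from_euler('x',np.pi)
        out=[]
        for seed in ([-.2,.6,0,1.9,0,.2,-1],[-.2,.6,.3,1.9,.5,.2,-1],[-.2,.6,0,1.9,3,.2,0]):
            f=lambda q:np.r_[(fk(q,B[1],B[2])[0]-p)*5,(A.inv()*fk(q,B[1],B[2])[1]).as_rotvec(),.001*(q[2])]
            s=least_squares(f,np.clip(seed,lo+.01,hi-.01),bounds=(lo,hi))
            if s.cost<1e-4: out.append(s.x.round(2).tolist())
        print(h,psi,out)
E
python3 k.py
```

```text
0.07005098888991429 [ 0.477  0.785  0.514  0.606 -0.251  0.086  1.569] (-1, -1, -1, -1) 0.21186750294807474
5 -90 [[-0.23, 0.74, -0.0, 2.33, 3.07, 0.45, 0.01]]
5 -60 [[-0.23, 0.74, 0.0, 2.33, 3.07, 0.45, 0.53]]
5 -30 [[-0.23, 0.74, 0.0, 2.33, 3.07, 0.45, 1.06]]
5 0 [[-0.23, 0.74, 0.0, 2.33, 3.07, 0.45, 1.58]]
5 30 [[-0.23, 0.74, 0.0, 2.33, 3.07, 0.45, 2.1]]
5 60 [[-0.23, 0.74, 0.0, 2.33, 3.07, 0.45, 2.63]]
5 90 [[-0.16, 0.75, -0.33, 2.33, 2.5, 0.53, -2.66], [-0.16, 0.75, -0.33, 2.33, 2.5, 0.53, -2.66], [-0.16, 0.75, -0.33, 2.33, 2.5, 0.53, -2.66]]
5 120 [[-0.23, 0.74, -0.0, 2.33, 3.07, 0.45, -2.61], [-0.23, 0.74, -0.0, 2.33, 3.07, 0.45, -2.61], [-0.23, 0.74, -0.0, 2.33, 3.07, 0.45, -2.61]]
5 150 [[-0.23, 0.74, -0.0, 2.33, 3.07, 0.45, -2.09], [-0.23, 0.74, -0.0, 2.33, 3.07, 0.45, -2.09], [-0.23, 0.74, -0.0, 2.33, 3.07, 0.45, -2.09]]
5 180 [[-0.23, 0.74, -0.0, 2.33, 3.07, 0.45, -1.56], [-0.23, 0.74, -0.0, 2.33, 3.07, 0.45, -1.56], [-0.23, 0.74, -0.0, 2.33, 3.07, 0.45, -1.56]]
50 -90 [[-0.24, 0.6, -0.0, 2.3, 3.03, 0.29, 0.05]]
50 -60 [[-0.24, 0.6, 0.0, 2.3, 3.03, 0.29, 0.57]]
50 -30 [[-
[... 2218 characters left out ...]
5, 2.03, 0.04, -2.61], [-0.25, 0.39, -0.0, 2.25, 2.03, 0.04, -2.61], [-0.29, 0.39, 0.12, 2.25, 4.14, 0.04, 1.59]]
120 90 [[-0.25, 0.39, -0.0, 2.25, 2.03, 0.04, -2.09], [-0.25, 0.39, -0.0, 2.25, 2.03, 0.04, -2.09], [-0.25, 0.39, -0.0, 2.25, 2.03, 0.04, -2.09]]
120 120 [[-0.25, 0.39, -0.0, 2.25, 2.03, 0.04, -1.57], [-0.25, 0.39, -0.0, 2.25, 2.03, 0.04, -1.57], [-0.25, 0.39, -0.0, 2.25, 2.03, 0.04, -1.57]]
120 150 [[-0.25, 0.39, -0.0, 2.25, 2.03, 0.04, -1.04], [-0.25, 0.39, -0.0, 2.25, 2.03, 0.04, -1.04], [-0.25, 0.39, -0.0, 2.25, 2.03, 0.04, -1.04]]
120 180 [[-0.25, 0.39, -0.0, 2.25, 2.03, 0.04, -0.52], [-0.25, 0.39, -0.0, 2.25, 2.03, 0.04, -0.52], [-0.25, 0.39, -0.0, 2.25, 2.03, 0.04, -0.52]]
```

```bash
python3 - <<'E'
s=open('k.py').read()
s=s.replace("h0,L1,L2,L3,a,b,g=L","h0,L1,L2,L3,a,b,g,o1,o2,o4,o6,c=L; q=np.array(q)+[o1,o2,0,o4,0,o6,0]").replace("[0,0,L3]","[c,0,L3]")
s=s.replace("0,0,g],args","0,0,g,0,0,0,0,0],args").replace("A.apply([c,0,L3]); return","(A*Rz(-sg[3]*q[6])).apply([c,0,L3]); return")
s=s.replace("return np.array(o)","return np.array(o+list(.01*np.array(L[4:6]))+list(.02*np.array(L[7:])))")
s=s.replace("print(B[0],B[1].round(3),B[2],abs(B[3]).max())","print(B[0],B[1].round(3),B[2]);print(B[3][:24].reshape(4,6).round(3))")
s=s.replace("(5,50,90,120)","(5,50,90)").replace("[-.2,.6,.3,1.9,.5,.2,-1],","")
open('k.py','w').write(s)
E
python3 k.py
```

```text
0.0003126488098903379 [ 0.33   0.564  0.326  0.31   0.05  -0.011  1.497  0.079 -0.04   0.064
 -0.037  0.013] (-1, -1, -1, -1)
[[-0.006 -0.002  0.001 -0.012 -0.002 -0.002]
 [ 0.005  0.009 -0.002 -0.008 -0.     0.006]
 [ 0.    -0.001  0.002 -0.004 -0.009 -0.002]
 [-0.     0.    -0.001 -0.004 -0.01  -0.002]]
5 -90 [[-0.29, 0.65, -0.0, 2.29, 3.08, 0.39, -0.05]]
5 -60 [[-0.29, 0.65, 0.0, 2.29, 3.08, 0.39, 0.47]]
5 -30 [[-0.29, 0.65, 0.0, 2.29, 3.08, 0.39, 0.99]]
5 0 [[-0.29, 0.65, 0.0, 2.29, 3.08, 0.39, 1.52]]
5 30 [[-0.29, 0.65, 0.0, 2.29, 3.08, 0.39, 2.04]]
5 60 [[-0.29, 0.65, 0.0, 2.29, 3.08, 0.39, 2.57]]
5 90 []
5 120 [[-0.29, 0.65, -0.01, 2.29, 3.07, 0.39, -2.66]]
5 150 [[-0.29, 0.65, -0.0, 2.29, 3.08, 0.39, -2.15]]
5 180 [[-0.29, 0.65, -0.0, 2.29, 3.08, 0.39, -1.62]]
50 -90 [[-0.3, 0.55, -0.0, 2.32, 3.06, 0.32, -0.04]]
50 -60 [[-0.3, 0.55, 0.0, 2.32, 3.06, 0.32, 0.49]]
50 -30 [[-0.3, 0.55, 0.0, 2.32, 3.06, 0.32, 1.01]]
50 0 [[-0.3, 0.55, 0.0, 2.32, 3.06, 0.32, 1.54]]
50 30 [[-0.3, 0.55, 0.0, 2.32, 3.06, 0.32, 2.06]]
50 60 [[-0.3, 0.55, 0.0, 2.32, 3.06, 0.32, 2.58]]
50 90 []
50 120 [[-0.3, 0.55, -0.0, 2.32, 3.06, 0.32, -2.65]]
50 150 [[-0.3, 0.55, -0.0, 2.32, 3.06, 0.32, -2.13]]
50 180 [[-0.3, 0.55, -0.0, 2.32, 3.06, 0.32, -1.61]]
90 -90 [[-0.3, 0.46, -0.0, 2.34, 3.03, 0.24, -0.0]]
90 -60 [[-0.3, 0.46, 0.0, 2.34, 3.03, 0.24, 0.52]]
90 -30 [[-0.3, 0.46, 0.0, 2.34, 3.03, 0.24, 1.05]]
90 0 [[-0.3, 0.46, 0.0, 2.34, 3.03, 0.24, 1.57]]
90 30 [[-0.3, 0.46, 0.0, 2.34, 3.03, 0.24, 2.09]]
90 60 [[-0.3, 0.46, 0.0, 2.34, 3.03, 0.24, 2.62]]
90 90 []
90 120 [[-0.3, 0.46, -0.0, 2.34, 3.03, 0.24, -2.62]]
90 150 [[-0.3, 0.46, -0.0, 2.34, 3.03, 0.24, -2.1]]
90 180 [[-0.3, 0.46, -0.0, 2.34, 3.03, 0.24, -1.57]]
```

The arm has to cross to the q5≈π wrist branch. I'll turn the tool roughly half a turn about the cup's axis, which is equivalent because of the cup's 90° symmetry, while the cup is still clear above the rim.

Request:
{"api": "step_arm", "payload": {
  "rows": [
    [[0, 0, -0.1, 0, 0, -0.5, 6], [0, 0, -0.2, 0, 0, -1, 6], [0, 0, -0.3, 0, 0, -1, 6], [0, 0, -0.4, 0, 0, -1, 6], [0, 0, -0.5, 0, 0, -1, 6], [0, 0, -0.6, 0, 0, -1, 6], [0, 0, -0.7, 0, 0, -1, 6], [0, 0, -0.8, 0, 0, -1, 6], [0, 0, -0.9, 0, 0, -1, 6], [0, 0, -1.0, 0, 0, -1, 6], [0, 0, -1.1, 0, 0, -1, 6], [0, 0, -1.2, 0, 0, -1, 6]]
  ]
}}

```text
time: 7.22
position: [0.549, 0.1129, 0.2839]
orientation: [0.132, 0.721, 0.647, 0.21]
force: [-0.4, -0.6, -0.9]
finger_gap: 0.0679
finger_force: 25.0
```

```bash
python3 -c "
from h import *
s=arm.sense();print(s['q'].round(3))"; python3 t.py 100 140
```

```text
[-0.12   0.415 -0.297  2.182  1.292  0.218 -1.704]
TCP in head frame mm [ 17.7  -0.6 112.1] tilt/yaw deg [ 0.8  1.1 73.9] F head [-0.9 -0.5 -0.5] T [-0.07  0.55 -0.02] t 7.22
turn [-0.022 -0.006 -1.154] deg 66.1 shift cm [-0.43 -1.69  1.24]
```

Request:
{"api": "step_arm", "payload": {
  "rows": [
    [[-0.002, 0, -0.1, 0, -0.1, 0, 6], [-0.004, 0, -0.2, -0.1, -0.2, 0, 6], [-0.006, 0, -0.3, -0.1, -0.4, 0, 6], [-0.008, 0, -0.4, -0.2, -0.6, 0, 6], [-0.01, 0, -0.5, -0.2, -0.8, 0, 6], [-0.012, 0, -0.6, -0.3, -1.0, 0, 6], [-0.014, 0, -0.7, -0.3, -1.2, 0, 6], [-0.016, 0, -0.8, -0.4, -1.4, 0, 6], [-0.018, 0, -0.9, -0.43, -1.6, 0, 6], [-0.02, -0.003, -1.0, -0.43, -1.69, 0, 6], [-0.022, -0.006, -1.1, -0.43, -1.69, 0, 6], [-0.022, -0.006, -1.2, -0.43, -1.69, 0, 6]]
  ]
}}

```text
time: 8.72
position: [0.5338, 0.111, 0.2755]
orientation: [0.237, 0.229, 0.938, 0.104]
force: [0.5, 0.1, -1.6]
finger_gap: 0.0682
finger_force: 25.0
```

```bash
python3 -c "
from h import *
s=arm.sense();print(s['q'].round(3))"; python3 t.py 95 185
```

```text
[-0.153  0.411 -0.263  2.254  1.726  0.202 -0.952]
TCP in head frame mm [  0.2   0.2 112.5] tilt/yaw deg [ 1.000e-01 -1.000e-01  1.426e+02] F head [-0.4  0.  -1.7] T [ 0.06  0.5  -0.03] t 8.72
turn [ 0.001 -0.001 -0.739] deg 42.4 shift cm [ 0.01 -0.03  1.75]
```

Good. I'll turn on to psi≈185° and come down so that the foot is just above the mouth.

Request:
{"api": "step_arm", "payload": {
  "rows": [
    [[0, 0, -0.1, 0, 0, 0.1, 6], [0, 0, -0.2, 0, 0, 0.3, 6], [0, 0, -0.3, 0, 0, 0.6, 6], [0, 0, -0.4, 0, 0, 0.9, 6], [0, 0, -0.5, 0, 0, 1.2, 6], [0, 0, -0.6, 0, 0, 1.5, 6], [0, 0, -0.7, 0, 0, 1.7, 6], [0, 0, -0.74, 0, 0, 1.75, 6], [0, 0, -0.74, 0, 0, 1.75, 6]]
  ]
}}

```text
time: 9.85
position: [0.5426, 0.1126, 0.2603]
orientation: [0.258, -0.124, 0.958, 0.012]
force: [0.1, -0.4, -2.2]
finger_gap: 0.068
finger_force: 25.0
```

```bash
python3 -c "
from h import *
s=arm.sense();print(s['q'].round(3))
a=grab('side')['frame'][150:290,160:320,::-1]; b=grab('top')['frame'][110:200,200:310,::-1]
cv2.imwrite('pics/s3.png',cv2.convertScaleAbs(np.hstack([cv2.resize(a,(400,350)),cv2.resize(b,(400,350))]),alpha=1.5))"; python3 t.py 40 185
```

```text
[-0.22   0.447 -0.166  2.255  2.004  0.176 -0.491]
TCP in head frame mm [ 0.5  0.2 94.8] tilt/yaw deg [-0.000e+00  1.000e-01 -1.752e+02] F head [-0.6  0.1 -2. ] T [ 0.08  0.57 -0.05] t 9.95
turn [ 0.001 -0.    -0.003] deg 0.2 shift cm [ 0.05 -0.02  5.48]
```

View pics/s3.png

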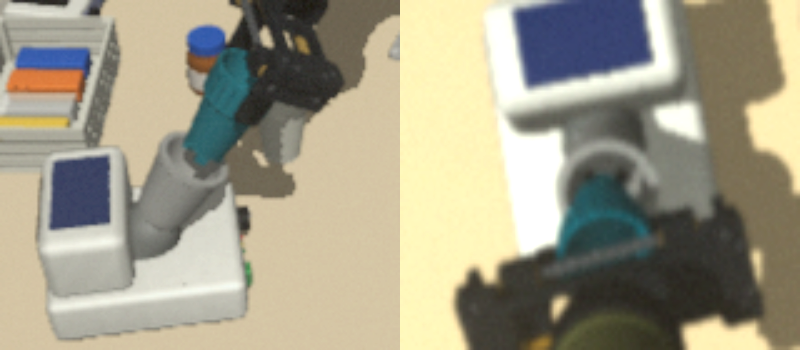

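The cup is now coaxial with the drive cup, its foot over the mouth. Going in.

Request:
{"api": "step_arm", "payload": {
  "rows": [
    [[0, 0, 0, 0, 0, 0.8, 6], [0, 0, 0, 0, 0, 1.8, 6], [0, 0, 0, 0, 0, 2.8, 6], [0, 0, 0, 0, 0, 3.8, 6], [0, 0, 0, 0, 0, 4.8, 6], [0, 0, 0, 0, 0, 5.5, 6], [0, 0, 0, 0, 0, 5.5, 6]]
  ],
  "squeeze": 20
}}

```text
time: 10.82
position: [0.5698, 0.1174, 0.212]
orientation: [0.258, -0.124, 0.958, 0.012]
force: [-0.1, 0.1, -1.4]
finger_gap: 0.0681
finger_force: 20.0
```

```bash
python3 t.py 22 185
```

```text
TCP in head frame mm [ 0.2  0.2 39.1] tilt/yaw deg [-1.000e-01  1.000e-01 -1.751e+02] F head [-0.8  0.1 -1.2] T [0.1  0.49 0.  ] t 10.82
turn [ 0.001 -0.001 -0.002] deg 0.2 shift cm [ 0.02 -0.02  1.71]
```

Request:
{"api": "step_arm", "payload": {
  "rows": [
    [[0, 0, 0, 0, 0, 0.5, 6], [0, 0, 0, 0, 0, 1.0, 6], [0, 0, 0, 0, 0, 1.5, 6], [0, 0, 0, 0, 0, 1.8, 6], [0, 0, 0, 0, 0, 2.0, 6], [0, 0, 0, 0, 0, 2.1, 6], [0, 0, 0, 0, 0, 2.1, 6]]
  ]
}}

```text
time: 11.7
position: [0.5805, 0.1181, 0.1944]
orientation: [0.259, -0.124, 0.958, 0.011]
force: [0.2, -4.4, -0.2]
finger_gap: 0.0679
finger_force: 20.0
```

```bash
python3 t.py 15 185
```

```text
TCP in head frame mm [ 0.7 -0.9 18.6] tilt/yaw deg [ 0.000e+00 -1.000e-01 -1.752e+02] F head [-0.6 -4.4  0.1] T [-1.25  0.42  0.02] t 11.7
turn [-0.001  0.    -0.003] deg 0.2 shift cm [0.06 0.1  0.36]
```

Request:
{"api": "step_arm", "payload": {
  "rows": [
    [[0, 0, 0, 0, -0.1, 0, 6], [0, 0, 0, 0, -0.2, 0, 6], [0, 0, 0, 0, -0.2, 0.1, 6], [0, 0, 0, 0, -0.2, 0.2, 6], [0, 0, 0, 0, -0.2, 0.3, 6], [0, 0, 0, 0, -0.2, 0.4, 6], [0, 0, 0, 0, -0.2, 0.4, 6]]
  ]
}}

```text
time: 12.58
position: [0.5827, 0.1177, 0.191]
orientation: [0.258, -0.124, 0.958, 0.012]
force: [-0.1, -1.9, 0.4]
finger_gap: 0.0681
finger_force: 20.0
```

```bash
python3 t.py 15 185
```

```text
TCP in head frame mm [ 0.6 -1.7 14.6] tilt/yaw deg [-0.000e+00  1.000e-01 -1.751e+02] F head [-0.2 -1.9  0.6] T [-0.72  0.47 -0.03] t 12.57
turn [ 0.001 -0.    -0.002] deg 0.1 shift cm [ 0.05  0.18 -0.04]
```

Request:
{"api": "step_arm", "payload": {
  "rows": [
    [[0, 0, 0, 0, -0.1, 0, 6], [0, 0, 0, 0, -0.1, 0.05, 6], [0, 0, 0, 0, -0.1, 0.1, 6], [0, 0, 0, 0, -0.1, 0.15, 6], [0, 0, 0, 0, -0.1, 0.2, 6], [0, 0, 0, 0, -0.1, 0.2, 6]]
  ]
}}

```text
time: 13.32
position: [0.5838, 0.1171, 0.1892]
orientation: [0.258, -0.125, 0.958, 0.012]
force: [-0.2, -0.7, -1.0]
finger_gap: 0.0685
finger_force: 20.0
```

```bash
python3 t.py 15 185
```

```text
TCP in head frame mm [ 0.7 -2.5 12.6] tilt/yaw deg [-0.000e+00  1.000e-01 -1.751e+02] F head [-0.8 -0.7 -0.7] T [-0.12  0.49 -0.01] t 13.32
turn [ 0.001 -0.    -0.002] deg 0.1 shift cm [ 0.04  0.25 -0.24]
```

Request:
{"api": "step_arm", "payload": {
  "rows": [
    [[0, 0, 0, 0, 0, 0.05, 6], [0, 0, 0, 0, 0, 0.1, 6], [0, 0, 0, 0, 0, 0.15, 6], [0, 0, 0, 0, 0, 0.2, 6], [0, 0, 0, 0, 0, 0.2, 6]]
  ]
}}

```text
time: 13.95
position: [0.5848, 0.117, 0.1876]
orientation: [0.258, -0.124, 0.958, 0.012]
force: [-0.7, -1.2, -1.3]
finger_gap: 0.0685
finger_force: 20.0
```

```bash
python3 t.py 15 185
```

```text
TCP in head frame mm [ 0.7 -2.7 10.6] tilt/yaw deg [-0.000e+00  1.000e-01 -1.751e+02] F head [-1.4 -1.1 -0.7] T [-0.1   0.48  0.  ] t 13.95
turn [ 0.001 -0.    -0.002] deg 0.1 shift cm [ 0.05  0.28 -0.44]
```

Request:
{"api": "step_arm", "payload": {
  "rows": [
    [[0, 0, 0, 0, 0, 0.05, 6], [0, 0, 0, 0, 0, 0.1, 6], [0, 0, 0, 0, 0, 0.15, 6], [0, 0, 0, 0, 0, 0.2, 6], [0, 0, 0, 0, 0, 0.2, 6]]
  ]
}}

```text
time: 14.58
position: [0.5859, 0.1171, 0.1858]
orientation: [0.258, -0.124, 0.958, 0.012]
force: [0.0, -0.8, -1.4]
finger_gap: 0.0681
finger_force: 20.0
```

```bash
python3 t.py 15 185; python3 -c "
from h import *
a=grab('side')['frame'][170:230,200:280,::-1]
cv2.imwrite('pics/s4.png',cv2.convertScaleAbs(cv2.resize(a,(640,480),interpolation=cv2.INTER_CUBIC),alpha=1.5))"
```

```text
TCP in head frame mm [ 0.7 -2.8  8.6] tilt/yaw deg [-0.000e+00  1.000e-01 -1.751e+02] F head [-0.8 -0.8 -1.2] T [-0.18  0.46  0.06] t 14.57
turn [ 0.001 -0.    -0.002] deg 0.1 shift cm [ 0.05  0.29 -0.64]
```

View pics/s4.png

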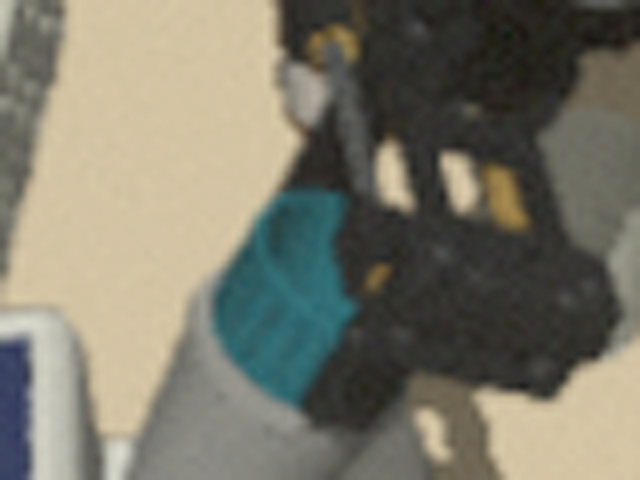

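The collar is nearly on the rim, so the teeth seem to have gone between the dogs. I'll ease it down to contact.

Request:
{"api": "step_arm", "payload": {
  "rows": [
    [[0, 0, 0, 0, 0, 0.05, 6], [0, 0, 0, 0, 0, 0.1, 6], [0, 0, 0, 0, 0, 0.15, 6], [0, 0, 0, 0, 0, 0.2, 6], [0, 0, 0, 0, 0, 0.2, 6]]
  ]
}}

```text
time: 15.25
position: [0.5868, 0.1172, 0.1843]
orientation: [0.259, -0.124, 0.958, 0.012]
force: [-0.8, -1.6, 1.7]
finger_gap: 0.0679
finger_force: 20.0
```

```bash
python3 t.py 15 185
```

```text
TCP in head frame mm [ 0.7 -2.9  6.8] tilt/yaw deg [  -0.     0.  -175.1] F head [-0.1 -1.5  2. ] T [-0.4   0.49  0.05] t 15.25
turn [ 0.    -0.    -0.002] deg 0.1 shift cm [ 0.05  0.3  -0.82]
```

Request:
{"api": "step_arm", "payload": {
  "rows": [
    [[0, 0, 0, 0, 0, 0.05, 6], [0, 0, 0, 0, 0, 0.1, 6], [0, 0, 0, 0, 0, 0.15, 6], [0, 0, 0, 0, 0, 0.15, 6]]
  ]
}}

```text
time: 15.75
position: [0.587, 0.1173, 0.184]
orientation: [0.259, -0.125, 0.958, 0.011]
force: [-8.6, -4.1, 14.7]
finger_gap: 0.0683
finger_force: 20.0
```

```bash
python3 t.py 15 185
```

```text
TCP in head frame mm [ 0.8 -2.8  6.4] tilt/yaw deg [ 1.000e-01  0.000e+00 -1.751e+02] F head [-0.6 -2.6 17.3] T [-0.76  0.53  0.  ] t 15.75
turn [ 0.     0.001 -0.002] deg 0.1 shift cm [ 0.05  0.29 -0.86]
```

It stops firmly at h = 6.4 mm, exactly the home height; teeth on dogs would have stopped it near 15. Relieving the push, letting go and backing out along the axis.

Request:
{"api": "step_arm", "payload": {
  "rows": [
    [[0, 0, 0, 0, 0, -0.1, 6], [0, 0, 0, 0, 0, -0.1, 7.2], [0, 0, 0, 0, 0, -0.1, 8.8], [0, 0, 0, 0, 0, -0.1, 8.8], [0, 0, 0, 0, 0, -0.1, 8.8], [0, 0, 0, 0, 0, -0.1, 8.8], [0, 0, 0, 0, 0, -1, 8.8], [0, 0, 0, 0, 0, -3, 8.8], [0, 0, 0, 0, 0, -6, 8.8], [0, 0, 0, 0, 0, -9, 8.8], [0, 0, 0, 0, 0, -10, 8.8], [0, 0, 0, 0, 0, -10, 8.8]]
  ]
}}

```text
time: 17.25
position: [0.5381, 0.1091, 0.2708]
orientation: [0.259, -0.125, 0.958, 0.012]
force: [-0.1, 0.1, 0.5]
finger_gap: 0.0879
finger_force: 0.0
```

```bash
python3 t.py; python3 -c "
from h import *
import t
d=grab('side'); W=cloud(d);a=d['frame']
hsv=cv2.cvtColor(a,cv2.COLOR_RGB2HSV)
m=(hsv[...,0]>80)&(hsv[...,0]<105)&(hsv[...,1]>90)
Q=(W-t.C)@t.M; m&=(np.hypot(Q[...,0],Q[...,1])<.045)&(abs(Q[...,2])<.1)
q=Q[m]; print(len(q),np.percentile(q[:,2]*1e3,[1,5,50,95,99]).round(1)); o=q[q[:,2]>.03]; print('top',np.percentile(o,[2,98],axis=0).round(4))
cv2.imwrite('pics/s5.png',cv2.convertScaleAbs(cv2.resize(a[150:240,180:300,::-1],(800,600),interpolation=cv2.INTER_CUBIC),alpha=1.5))"
```

```text
TCP in head frame mm [  1.3  -2.5 106.4] tilt/yaw deg [ 2.000e-01  1.000e-01 -1.751e+02] F head [0.2 0.1 0.5] T [ 0.04  0.37 -0.08] t 17.25
563 [-2.5  2.4 21.3 35.8 36.7]
top [[-0.0325 -0.0345  0.0302]
 [ 0.0315  0.0306  0.0372]]
```

View pics/s5.png

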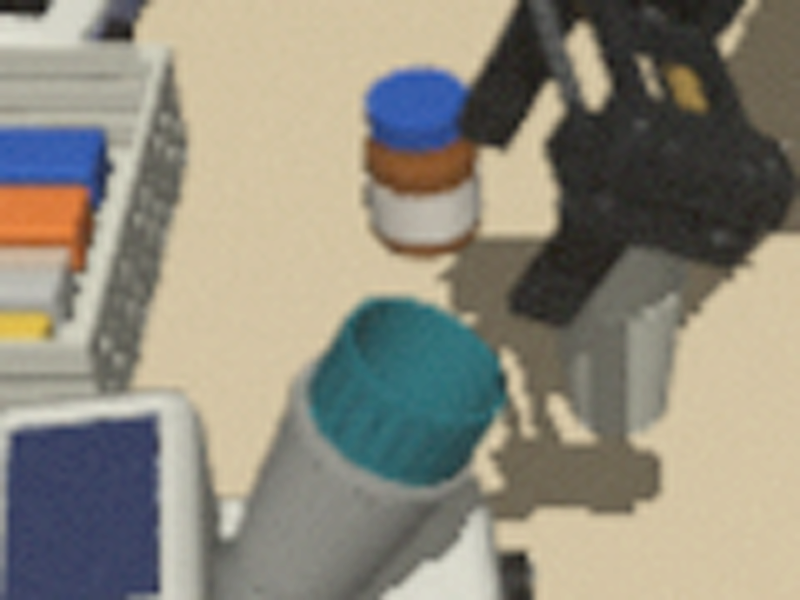

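The cup's collar sits flat on the drive cup's rim at about (405,440), with its top edge measured 36 mm above the rim plane as expected. The gripper is clear.

```bash
python3 -c "
from h import *
print(arm.finish_job())"
```

```text
the job is handed in; nothing more can be done
None
```

The mixing cup is fully home in the drive cup, its collar measured level with the rim; I let go, backed the gripper clear without touching any bystander, and handed the job in at about 17 s, with no verdict shown.

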